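# Slide the drip tray home under the dish rack

## Task

Push the blue drip tray back under the dish rack: slide it flat along the counter, leading end first, in between the rack's two front feet until it is fully home against the stop at the back, then take your hand away. Only push it with the fingertips or the outside of the fingers, never lift or tip it, and leave the other things on the counter where they are.

Things in the scene. Friction and masses are not known exactly. Their poses are not given: they have to be found in the camera images.
- dish_rack: steel wire dish rack holding plates, fixed to the counter. Origin: on the counter midway between its two front feet; +x points into the rack (the way the tray slides in), z up. Round black feet, 24 mm across, 34 mm high, at x = 0 (front pair) and x = 152 mm (rear pair), y = -95 and +95 mm: each pair leaves a gap 166 mm wide
- rack_rim (a point): middle of the rack's front top rim, 126 mm above the counter (rack x = -6 mm). The wire basket spans rack x = -10 to 176 mm, y = -107 to 107 mm, 46 to 130 mm above the counter; plates stand up to 220 mm high from rack x = 50 mm on, a cutlery caddy hangs behind to x = 230 mm
- rack_stop (a point): middle of the front face of the tray stop, a 6 mm wire across the back of the rack, 12 mm above the counter, at rack x = 160 mm, y = 0. The leading end of the tray rests against it when the tray is fully home
- drip_tray: blue plastic drip tray, loose, flat on the counter before the rack: 220 mm long (x), 160 wide (y), 22 high, nearly solid (floor 4 mm below the rim), upright sides, corners rounded to 14 mm, 0.25 to 0.5 kg. Origin: centre of its underside; +x: leading end, already roughly towards the rack. Fully home its origin is at rack x = 50 mm, y = 0, its axes along the rack's
- tray_lead (a point): middle of the drip tray's leading end, on its underside (tray x = 110 mm)
- tray_near (a point): middle of the tray's near end (tray x = -110 mm), half-way up, marked by a 60 mm white strip on its side and rim; with the tray home this end stays 60 mm out in front of the front feet's centres
- mug: white ceramic mug, 80 mm across, 92 mm tall, with a handle; stands beside the rack; origin at the centre of its underside
- sauce_jar: amber glass jar with a red lid, 68 mm across, 105 mm tall; stands beside the rack on its other side; origin at the centre of its underside
- scrub_pad: yellow and green scrubbing pad lying flat, 105 x 68 x 35 mm; origin at the centre of its underside
- steel_bowl: small steel bowl, 124 mm across, 52 mm tall; origin at the centre of its underside
- pepper_can: red can, 60 mm across, 100 mm tall; origin at the centre of its underside
- tumbler: green plastic cup, 72 mm across, 80 mm tall; origin at the centre of its underside
- lunch_box: clear lunch box with an orange lid, 120 x 85 x 62 mm, standing flat; origin at the centre of its underside

How it is judged:
By the outcome, as a careful person would: the job done as asked, in the order asked, and still so for the second after the job is handed in, with the robot touching nothing.
It also fails if it takes over 72 s, if anything falls off the work surface, if the arm or the gripper's body presses on something with over 40 N, if the wrist force passes 120 N, or if a joint passes its speed limit or range.

## Robot

A 6-joint arm with a two-finger parallel gripper is mounted at the origin on the work surface. World frame = base frame: x ahead of the robot, y to its left, z up, the work surface at z = 0. Lengths are in mm, angles in rad, forces in N, time in s.
With the tool pointing down it reaches from about 400 to 925 mm from the base axis. Payload 12.5 kg.
Tool frame: the origin (TCP) lies midway between the tips of the shut fingers; the grasp point (between the pads) lies 19 mm behind it; z points along the fingers, y is the direction in which the jaws open and shut (so a half turn about z gives the same grasp; the last joint's range is limited). The gripper opens to 95 mm and grips with 3 to 60 N. Pads are 20 mm wide; open, the fingers measure 119 mm over their backs; the gripper's body (75 mm by 180 mm) begins 59 mm behind the grasp point.
Start: joints at [-0.106, 0.491, 1.559, -0, 1.092, -0.106], TCP at [625.017, 0.021, 214.661] pointing down, gripper open.
Joint ranges: [-3.1, 3.1], [-0.84, 2.19], [0.05, 2.79], [-1.13, 4.28], [0.06, 2.93], [-2.69, 2.69]. Speed limits (rad/s): [2.22, 2.22, 2.79, 3.14, 3.14, 3.14].

## Interface

Orientations are given as [roll, pitch, yaw] about the fixed x, y, z axes, in that order (R = Rz(yaw) Ry(pitch) Rx(roll)).
In Python, from cell import env gives the robot as it stands.
- The arm moves only by the tool servo_tool, never from a script. Its argument "plan" is a list of rows, each a list of 7 numbers: the shift along the tool's x, y, z in m, then the turn, a rotation vector about the tool's x, y, z in degrees, then the opening in per cent of the stroke, from 0 (shut) to 100 (fully open). In form: [[dx, dy, dz, wx, wy, wz, jaw], ...]. A call has 1 to 8 rows; each row shifts and turns the pose as measured when the row begins, along the tool's axes as they then stand; what a row does not reach is not made up. A row lasts 1/12 s, in which the tool goes at most 41.7 mm and 7.16 degrees, less where a joint would pass 70% of its speed; a pose out of reach is approached as far as the arm can. A call is refused whole if a number of a shift passes 0.0417 or a number of a turn 7.16, either way. A call with a gripper value outside its range is refused whole. The fingers move at their own pace and stop on an object; the grip force is fixed at half the most. Time passes only in rows, so rows that do not move let the fingers close. It gives the time, the measured TCP pose, the force and the opening at its end, in the units of the state.
- env.state(): the state, without advancing time (a new reading comes with each control period).
- env.read_camera(name): name is "scene" or "side" or "wrist"; returns a dict with "img" (400x640x3 uint8, blue, green, red), "intrinsics" (3x3 intrinsics, pixels), "R" (3x3) and "t" (3): a world point X has camera coordinates R X + t. Camera axes: x right, y down, z forward; pixel columns grow to the right and rows downward; lengths in mm; the calibration is good to about 2 mm. A picture is of the moment at which its call begins. There is no depth.
- env.job_done(): hands the job in, once; it reports no verdict.
The state is a dict: "t": time; "joints": joint angles; "qvel": joint speeds; "tau": joint torques, N m; "eef_pos": TCP position; "tcp_rot": TCP orientation; "ft_force": force on the tool from outside, world axes, zero at the start; "moment": the same for the moment, N m; "opening": opening from 0.0 (shut) to 1.0 (fully open).
Only numpy, scipy, OpenCV 4.12 (cv2) and the standard library are available. Lean on these libraries where they do the work, as an engineer would, in place of code of your own. Each camera call takes 0.05 s, during which the arm holds its last target. There are 200 camera calls.

## Working session

There is one attempt and no reset: what is moved stays moved. The work goes in short steps, Python scripts to look and compute and a tool call to move; the robot and the scene stay as the last step left them, time stands still between calls to the robot, and variables do not carry over. Pictures are saved under pics/ and viewed, about 8 in all and at most 12, crops included, and the job is handed in when it is done.

Besides the shell and the picture viewer there is one more tool, called after "Request:" by a JSON object that holds its "op" and its "data". servo_tool: Moves the arm, as the interface text tells. Its arguments: {"type":"object","properties":{"plan":{"type":"array","items":{"type":"array","items":{"type":"number"}}}},"required":["plan"]}

```bash
mkdir -p pics; ls
python3 - <<'E'
from cell import env
import cv2,numpy as np
for n in("scene","side"):
    c=env.read_camera(n); cv2.imwrite(f"pics/{n}0.png",c["img"]); np.savez(f"pics/{n}0.npz",**c)
    print(n,c["intrinsics"].tolist(),np.round(-c["R"].T@c["t"]),c["R"].round(2).tolist())
print(env.state())
E
```

```text
pics
scene [[383.97500855293316, 0.0, 318.4933809249693], [0.0, 383.97500855293316, 195.07522736558377], [0.0, 0.0, 1.0]] [ 906. -629.  687.] [[0.85, 0.52, -0.01], [0.33, -0.56, -0.76], [-0.41, 0.65, -0.65]]
side [[413.247020382684, 0.0, 316.0797097661704], [0.0, 413.247020382684, 202.44482490880844], [0.0, 0.0, 1.0]] [ 523. -795.  985.] [[1.0, -0.01, 0.02], [0.0, -0.75, -0.66], [0.02, 0.66, -0.75]]
{'t': 0.1, 'joints': array([-1.05583935e-01,  4.91468048e-01,  1.55934168e+00,  9.92387042e-06,
        1.09168733e+00, -1.05614427e-01]), 'qvel': array([-1.04607033e-04, -2.21616324e-03, -1.59888668e-03, -1.79766990e-04,
        1.56209863e-03, -7.11384252e-06]), 'tau': array([ 2.47082615e-03, -6.13621187e+01, -2.58604574e+01,  6.93451893e-02,
        4.70101309e-02, -2.07912552e-05]), 'eef_pos': array([6.24811624e+02, 5.51349941e-02, 2.14155714e+02]), 'tcp_rot': array([-3.14069422e+00, -1.04094087e-04,  1.57082219e+00]), 'ft_force': array([-0.43237332, -0.02803943, -0.74484056]), 'moment': array([-0.02242957,  0.03174688,  0.02031507]), 'opening': 1.0024258577166882}
```

View pics/scene0.png

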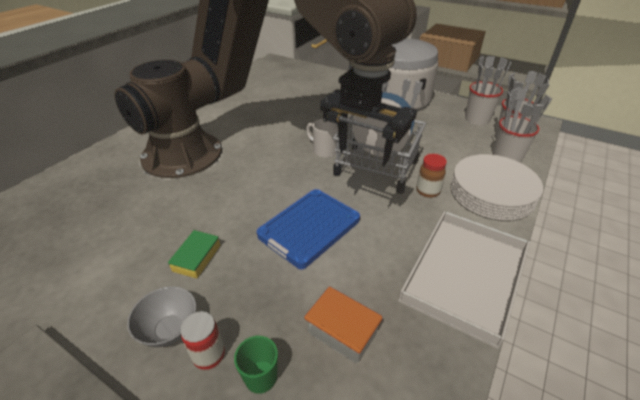

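View pics/side0.png

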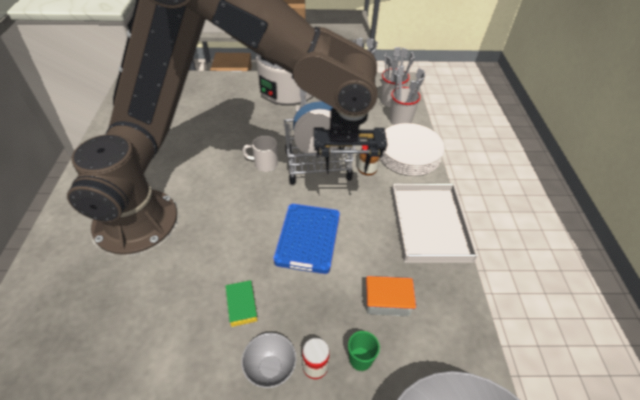

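The two views show the tray (scene ~(310,228), side ~(308,238)), its white strip towards the camera, and the rack's front feet at about (337,170)/(402,187) in scene and (292,180)/(349,176) in side. I'll fit the tray from its mask and enlarge the rack region to measure the feet.

```bash
cat > h.py <<'E'
import cv2,numpy as np
from scipy.optimize import least_squares,minimize
def load(n): return dict(np.load(f"pics/{n}.npz"))
def proj(c,X):
    p=(c["R"]@np.atleast_2d(X).T).T+c["t"]; p=p@c["intrinsics"].T; return p[:,:2]/p[:,2:]
def ray(c,uv,z):
    d=c["R"].T@np.linalg.solve(c["intrinsics"],[uv[0],uv[1],1.]); o=-c["R"].T@c["t"]
    return (o+d*(z-o[2])/d[2]).round(1)
def mask(img):
    h=cv2.cvtColor(img,cv2.COLOR_BGR2HSV); m=cv2.inRange(h,(105,130,40),(125,255,255))
    n,l,s,_=cv2.connectedComponentsWithStats(m); k=1+np.argmax(s[1:,4]); m=(l==k).astype(np.uint8)
    cs,_=cv2.findContours(m,0,2); return cv2.convexHull(max(cs,key=cv2.contourArea))
def outline(p,z):
    a=[]
    for sx,sy,t0 in((1,1,0),(-1,1,90),(-1,-1,180),(1,-1,270)):
        for t in np.radians(t0+np.arange(0,91,15)): a.append((sx*96+14*np.cos(t),sy*66+14*np.sin(t)))
    a=np.array(a);c,s=np.cos(p[2]),np.sin(p[2])
    return np.c_[a@np.array([[c,s],[-s,c]])+p[:2],np.full(len(a),z)]
def fit(cs,p0):
    hs=[mask(c["img"]) for c in cs]
    def im(pts):
        m=np.zeros((1600,2560),np.uint8); cv2.fillConvexPoly(m,cv2.convexHull(np.round(pts*4+1.5).astype(np.int32)),1); return m
    ms=[im(h[:,0,:].astype(float)) for h in hs]
    def f(p):
        q=[p[0],p[1],p[2]/100]
        return sum(np.sum(m!=im(proj(c,np.r_[outline(q,0),outline(q,22)]))) for c,m in zip(cs,ms))/1e3
    r=minimize(f,[p0[0],p0[1],p0[2]*100],method="Nelder-Mead",options=dict(initial_simplex=np.array([p0[0],p0[1],p0[2]*100])+np.array([[0,0,0],[15,0,0],[0,15,0],[0,0,8]])))
    return r.x/[1,1,100],r.fun,[m.sum()/1e3 for m in ms]
E
python3 - <<'E'
from h import *
S,D=load("scene0"),load("side0")
for cs in([S,D],[S],[D]): print(fit(cs,(520,-30+ray(D,(308,238),22)[1]*0+0,1.5)) if 0 else fit(cs,(*ray(D,(308,238),20)[:2],1.55)))
for c,ps in((S,[(337,174),(402,190)]),(D,[(292,182),(349,178)])):
    print([ray(c,p,0) for p in ps])
a=cv2.resize(S["img"][110:210,310:450],None,fx=5.5,fy=5.5,interpolation=2)[:, :]
b=cv2.resize(D["img"][100:210,260:400],None,fx=5.5,fy=5.5,interpolation=2)
cv2.imwrite("pics/ca.png",a);cv2.imwrite("pics/cb.png",b)
E
```

```text
(array([524.84126493, -64.611243  ,   1.39001698]), np.float64(9.093), [np.float64(69.191), np.float64(54.521)])
(array([519.08090451, -63.08524769,   1.41688771]), np.float64(5.332), [np.float64(69.191)])
(array([525.60843268, -65.08039162,   1.40881465]), np.float64(3.033), [np.float64(54.521)])
[array([471.7, 165.4,   0. ]), array([664.2, 193.9,   0. ])]
[array([471.8, 164.8,  -0. ]), array([662.7, 185.1,   0. ])]
```

View pics/ca.png

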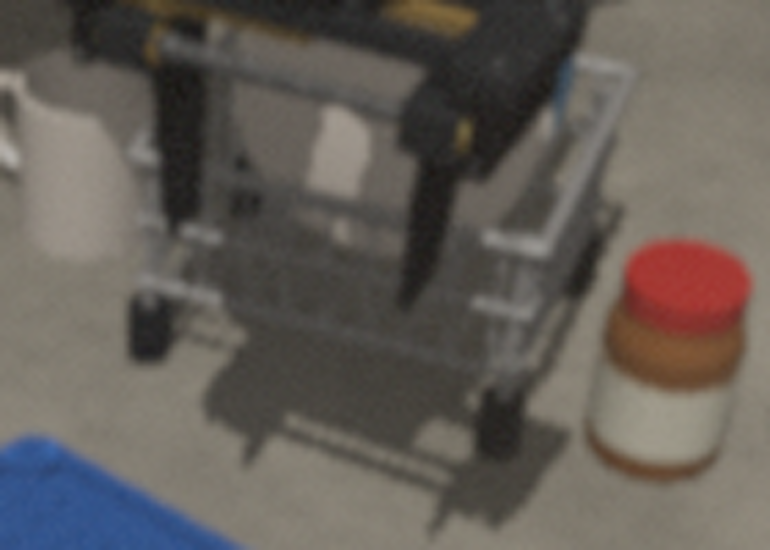

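View pics/cb.png

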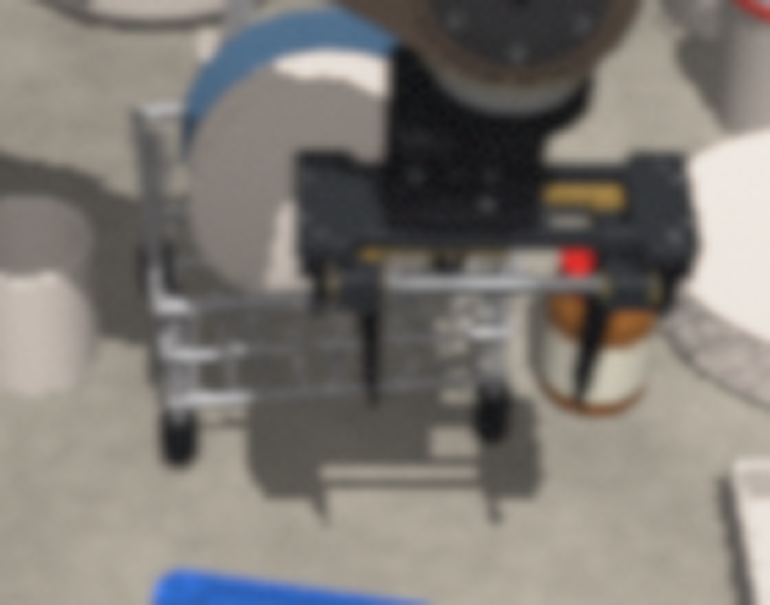

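Run:
```python
from h import *
S,D=load("scene0"),load("side0")
ob=[(S,310,110,[(150,327),(500,425)]),(D,260,100,[(180,440),(491,418)])]
uv=[(c,[((x+.5)/5.5-.5+ox,(y+.5)/5.5-.5+oy) for x,y in ps]) for c,ox,oy,ps in ob]
for c,ps in uv:
    a,b=[ray(c,p,17) for p in ps]; print(a,b,np.linalg.norm(a-b))
def f(p):
    u=np.array([-np.sin(p[2]),np.cos(p[2])])
    X=np.array([[*(p[:2]+95*u),17],[*(p[:2]-95*u),17]])
    return np.concatenate([(proj(c,X)-ps).ravel() for c,ps in uv])
r=least_squares(f,[567,180,1.45],x_scale=[10,10,.1]); print(r.x,r.fun.round(2))
p=r.x; R=np.array([[np.cos(p[2]),-np.sin(p[2])],[np.sin(p[2]),np.cos(p[2])]])
for t in([524.8,-64.6,1.39],[525.6,-65.1,1.409],[519,-63,1.417]): print(R.T@(np.array(t[:2])-p[:2]),np.degrees(t[2]-p[2]))
for c,n in((S,"S"),(D,"D")):
  h=mask(c["img"]); im=c["img"].copy()
  for z in(0,22): cv2.polylines(im,[np.round(proj(c,outline([524.8,-64.6,1.39],z))).astype(int)],True,(0,255,255),1)
  x0=(250,180) if n=="S" else (260,195)
  cv2.imwrite(f"pics/o{n}.png",cv2.resize(im[x0[1]:x0[1]+95,x0[0]:x0[0]+125],None,fx=5,fy=5))
a,b=cv2.imread("pics/oS.png"),cv2.imread("pics/oD.png")
cv2.imwrite("pics/o.png",cv2.resize(np.hstack([a,b]),None,fx=.64,fy=.64))
```

```text
[470.3 166.4  17. ] [661.4 184.2  17. ] 191.92719973990134
[473.4 159.2  17. ] [660.6 179.5  17. ] 188.29745085900663
[566.88236231 172.40605833   1.67380204] [-0.01  0.88 -0.3   0.38 -0.29 -0.74  0.19 -0.57]
[-231.42276889   66.22913968] -16.260659292602764
[-232.00237762   65.48479183] -15.172039481854194
[-229.23487229   71.8338795 ] -14.713673245749535
```

View pics/o.png

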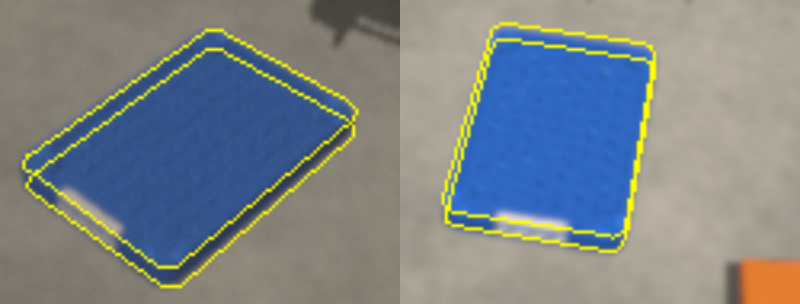

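The overlay shows the outline about 1 px (~3 mm) too far back, because the mask drops the dark side faces. I'll loosen the mask, refit, and locate the neighbours and the wrist camera. After that I'll push the tray's left side with both fingertips, jaw line along the rack axis, to square and centre it, then push from the near end.

```bash
sed -i 's/(105,130,40),(125,255,255)/(100,80,15),(130,255,255)/' h.py
python3 - <<'E'
from h import *
from cell import env
S,D=load("scene0"),load("side0")
for cs in([S,D],[S],[D]): print(fit(cs,(523,-67,1.41)))
print("pad",ray(S,(195,250),30),ray(D,(241,300),35),"bowl",ray(D,(269,355),40),"box",ray(D,(390,292),62),"mug",ray(D,(265,143),92),"jar",ray(S,(433,160),105))
c=env.read_camera("wrist");print("wristcam",-c["R"].T@c["t"],c["R"][2]); cv2.imwrite("pics/w0.png",c["img"])
E
```

```text
(array([524.03748788, -66.46385338,   1.38223332]), np.float64(4.425), [np.float64(72.823), np.float64(56.767)])
(array([521.51484797, -65.03653608,   1.39268041]), np.float64(2.058), [np.float64(72.823)])
(array([524.62232332, -66.62395187,   1.39129453]), np.float64(0.992), [np.float64(56.767)])
pad [ 353.8 -282.4   30. ] [ 356.5 -286.4   35. ] bowl [ 436.6 -428.5   40. ] box [ 731.6 -278.8   62. ] mug [382.8 253.4  92. ] jar [723.4 224.3 105. ]
wristcam [624.73942377  73.47426335 384.10107153] [-9.58537338e-04 -2.63212915e-01 -9.64737292e-01]
```

View pics/w0.png

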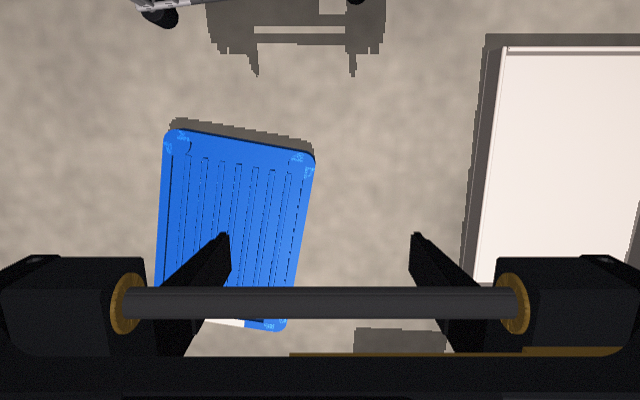

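The wrist view shows the tray clearly (163–315, 120–330), with both front feet at the top edge, about (160,18) and (355,0). I'll raise the hand and measure feet and tray together.

Request:
{"op": "servo_tool", "data": {"plan": [[-0.01,-0.02,-0.04,0,0,0,100],[-0.01,-0.02,-0.04,0,0,0,100],[-0.01,-0.02,-0.04,0,0,0,100],[0,0,0,0,0,0,100],[0,0,0,0,0,0,100]]}}

```text
t: 0.57
eef_pos: [565.6, -29.1, 328.8]
tcp_rot: [-3.133, -0.001, 1.572]
ft_force: [-0.3, -0.4, -0.8]
opening: 0.999
```

Run:
```python
from h import *
from cell import env
s=env.state();print(s["t"],s["eef_pos"],s["joints"])
c=env.read_camera("wrist");print(c["intrinsics"][0,0],-c["R"].T@c["t"])
cv2.imwrite("pics/w1.png",c["img"]);np.savez("pics/w1.npz",**c)
```

```text
0.5667 [565.5727306  -29.10148806 328.834636  ] [-1.67718286e-01  3.14232219e-01  1.53414418e+00 -6.88086098e-04
  1.30180144e+00 -1.68309384e-01]
345.77433549462773 [566.75960106  44.21570876 498.84868595]
```

View pics/w1.png

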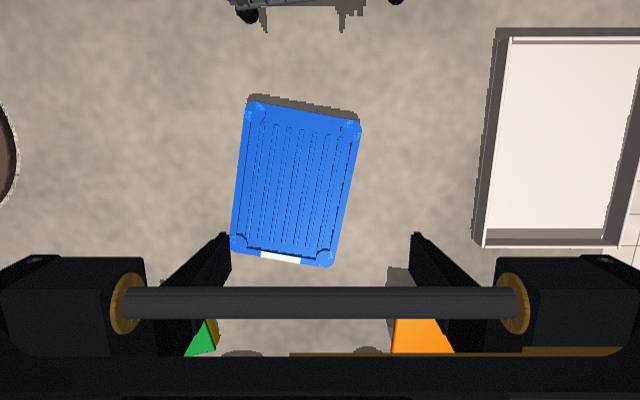

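Tray fully seen (231–361, 100–268), but the right foot (395,1) is cut by the frame. I'll shift 80 mm towards the rack.

Request:
{"op": "servo_tool", "data": {"plan": [[0.04,0,0,0,0,0,100],[0.04,0,0,0,0,0,100],[0,0,0,0,0,0,100],[0,0,0,0,0,0,100]]}}

```text
t: 0.95
eef_pos: [566.5, 53.3, 325.1]
tcp_rot: [-3.13, -0.001, 1.569]
ft_force: [-0.3, -0.7, 0.4]
opening: 1.002
```

Run:
```python
from h import *
from cell import env
c=env.read_camera("wrist");np.savez("pics/w2.npz",**c); print(-c["R"].T@c["t"])
print(fit([c],(523,-66,1.387)), fit([load("w1")],(523,-66,1.387)))
a=c["img"][:130,200:440]; cv2.imwrite("pics/w2.png",cv2.resize(a,None,fx=3.3,fy=3.3,interpolation=2))
```

```text
[568.47476417 126.61238589 495.10873877]
(array([522.90991757, -67.6802921 ,   1.38704073]), np.float64(38.598), [np.float64(210.211)]) (array([523.26166789, -67.63659039,   1.3880152 ]), np.float64(0.866), [np.float64(274.727)])
```

View pics/w2.png

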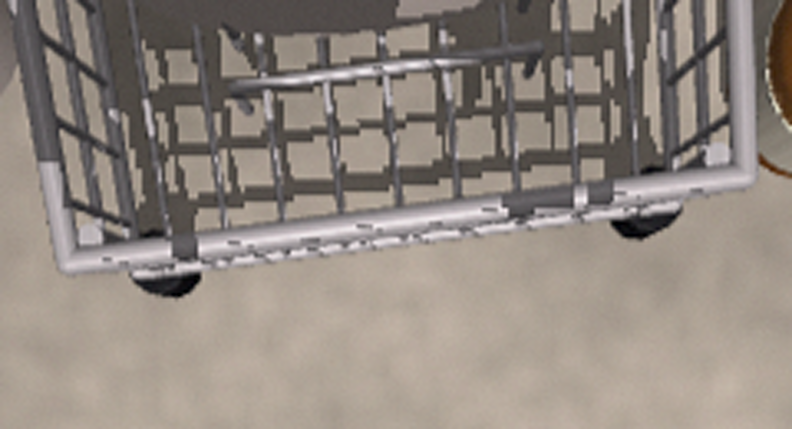

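Run:
```python
from h import *
c=load("w2")
P=lambda x,y,z:ray(c,((x+.5)/3.3-.5+200,(y+.5)/3.3-.5),z)[:2]
l,r=P(166,297,0),P(645,239,0); d=r-l; th=np.arctan2(d[1],d[0]); n=np.array([-np.sin(th),np.cos(th)])
print("feet",l,r,np.linalg.norm(d),np.degrees(th),"origin",(l+r)/2+12*n)
a,b=P(65,255,127),P(752,172,127); e=b-a; print("rim",a,b,np.linalg.norm(e),np.degrees(np.arctan2(e[1],e[0])),(a+b)/2+6*n)
a,b=P(232,90,12),P(543,48,12); e=b-a; print("bar?",a,b,np.degrees(np.arctan2(e[1],e[0])),((a+b)/2-(l+r)/2)@n-12)
```

```text
feet [467.6 150.7] [664.3 172.4] 197.89335511835654 6.295429427272237 origin [564.63413975 173.47763647]
rim [463.3 156.8] [670.5 179.3] 208.41806543579662 6.197506636481624 [566.24206987 174.01381824]
bar? [499.9 226.1] [619.4 240. ] 6.634714913889806 59.75966060864839
```

Rack pose: the three rack cues agree to within about 2 mm, with the origin ≈ (565.5,173) and heading 96.2°. The tray is at (523,-67.6), heading 79.5°. In rack axes that is x −235, y +68, angle −16.7°. Next I swing the hand to the tray's left side with the jaw line along the rack axis.

Request:
{"op": "servo_tool", "data": {"plan": [[-0.035,-0.03,0,0,0,7,100],[-0.03,-0.034,0,0,0,7,100],[-0.022,-0.038,0,0,0,7,100],[-0.015,-0.04,0,0,0,7,100],[0,-0.03,0,0,0,7,100],[0,0,0,0,0,7,100],[0,0,0,0,0,7,100],[0,0,0,0,0,7,100]]}}

```text
t: 1.67
eef_pos: [386.1, -6.3, 320.0]
tcp_rot: [-3.128, 0.018, 0.572]
ft_force: [-0.6, 0.7, -0.8]
opening: 0.999
```

Request:
{"op": "servo_tool", "data": {"plan": [[0,0,0,0,0,7,100],[0,0,0,0,0,7,100],[0,0,0,0,0,7,100],[0,0,0,0,0,5,100],[0,0,0,0,0,0,100]]}}

```text
t: 2.08
eef_pos: [385.6, -9.4, 317.9]
tcp_rot: [-3.137, 0.026, 0.097]
ft_force: [-0.4, -0.5, 0.6]
opening: 1.001
```

Request:
{"op": "servo_tool", "data": {"plan": [[0.003,0.037,0,0,1.5,0.6,100],[0.002,0.037,0.02,0,0,0,100],[0,0,0.04,0,0,0,100],[0,0,0.04,0,0,0,100],[0,0,0.04,0,0,0,100],[0,0,0.04,0,0,0,100],[0,0,0.04,0,0,0,100],[0,0,0,0,0,0,100]]}}

```text
t: 2.75
eef_pos: [400.5, -89.4, 89.7]
tcp_rot: [-3.141, -0.008, 0.111]
ft_force: [-0.9, 0.1, -0.0]
opening: 0.999
```

Request:
{"op": "servo_tool", "data": {"plan": [[0,-0.004,0.035,0,-0.4,0,100],[0,-0.004,0.03,0,0,0,100],[0,0,0.008,0,0,0,100],[0,0,0,0,0,0,100],[0,0,0,0,0,0,100]]}}

```text
t: 3.17
eef_pos: [402.3, -83.6, 18.6]
tcp_rot: [3.142, -0.001, 0.119]
ft_force: [-0.6, 0.9, -0.7]
opening: 1.002
```

Request:
{"op": "servo_tool", "data": {"plan": [[0,0,0.007,0,0,0.6,100],[0.008,0,0,0,0,0,100],[0.01,0,0,0,0,0,100],[0.01,0,0,0,0,0,100],[0.01,0,0,0,0,0,100],[0.01,0,0,0,0,0,100],[0,0,0,0,0,0,100]]}}

```text
t: 3.75
eef_pos: [459.2, -79.6, 19.3]
tcp_rot: [3.136, -0.012, 0.108]
ft_force: [-0.6, 0.6, 0.1]
opening: 1.005
```

```bash
cat >> h.py <<'E'
def rack(p,a=None):
    th=np.radians(96.2);u=np.array([np.cos(th),np.sin(th)]);v=np.array([-u[1],u[0]]);q=np.array(p[:2])-[565.5,173]
    return np.round([q@u,q@v],1),None if a is None else round(np.degrees(a-th),2)
E
python3 - <<'E'
from h import *
from cell import env
s=env.state();print(s["eef_pos"],s["tcp_rot"],rack(s["eef_pos"]),s["ft_force"])
c=env.read_camera("side");f=fit([c],(530,-67,1.5));print(f,rack(f[0],f[0][2]))
f0=fit([load("side0")],(524,-67,1.39));print("side0 ref",f0[0],rack(f0[0],f0[0][2]))
E
```

```text
[459.21767952 -79.64782082  19.3019781 ] [ 3.13633692 -0.01204056  0.10810198] (array([-239.7,  132.9]), None) [-0.58713704  0.5704978   0.12800763]
(array([557.42107476, -52.54615442,   1.57132885]), np.float64(2.235), [np.float64(56.013)]) (array([-223.4,   32.4]), np.float64(-6.17))
side0 ref [524.69120779 -66.49392618   1.3879264 ] (array([-233.7,   66.4]), np.float64(-16.68))
```

Request:
{"op": "servo_tool", "data": {"plan": [[-0.006,0,0,0,0,0,100],[0,0,0.006,0,-0.6,0,100],[0,0,0.004,0,0,0,100],[0.007,0,0.001,0,0,0,100],[0.008,0,0,0,0,0,100],[0.008,0,0,0,0,0,100],[0.006,0,0,0,0,0,100],[0,0,0,0,0,0,100]]}}

```text
t: 4.47
eef_pos: [482.4, -76.7, 7.2]
tcp_rot: [3.137, 0.002, 0.108]
ft_force: [-0.3, -0.2, -0.5]
opening: 0.998
```

```bash
cat > m.py <<'E'
from h import *
from cell import env
s=env.state();print(s["eef_pos"],s["tcp_rot"],rack(s["eef_pos"]),s["ft_force"])
c=env.read_camera("side");f=fit([c],(560,-52,1.6));print(f,rack(f[0],f[0][2]))
c=env.read_camera("scene");f=fit([c],(560,-52,1.6));print(f,rack(f[0],f[0][2]))
E
python3 m.py
```

```text
[482.3514699  -76.73369603   7.201923  ] [3.13723544e+00 1.88316378e-03 1.07844730e-01] (array([-239.3,  109.6]), None) [-0.28577037 -0.18415654 -0.48911484]
(array([576.7551561 , -46.24826025,   1.61403479]), np.float64(3.329), [np.float64(52.743)]) (array([-219.2,   12.5]), np.float64(-3.72))
(array([570.5671026 , -43.34478835,   1.6487809 ]), np.float64(1.421), [np.float64(74.135)]) (array([-215.6,   18.3]), np.float64(-1.73))
```

Request:
{"op": "servo_tool", "data": {"plan": [[0.006,0,-0.002,0,0,0,100],[0.006,0,0,0,0,0,100],[0.005,0,0,0,0,0,100],[0.001,0,0,0,0,0,100],[0,0,0,0,0,0,100]]}}

```text
t: 4.98
eef_pos: [500.2, -74.3, 9.5]
tcp_rot: [3.138, 0.004, 0.108]
ft_force: [-0.6, -0.4, -0.0]
opening: 1.002
```

```bash
python3 m.py
```

```text
[500.15863421 -74.25618906   9.47900342] [3.13792482 0.0037712  0.10832105] (array([-238.8,   91.7]), None) [-0.64695117 -0.35158703 -0.01771841]
(array([592.23823306, -42.48637794,   1.64726586]), np.float64(4.069), [np.float64(51.751)]) (array([-217.1,   -3.3]), np.float64(-1.82))
(array([586.2098639 , -40.99435278,   1.67792679]), np.float64(1.327), [np.float64(75.081)]) (array([-215. ,    2.5]), np.float64(-0.06))
```

Tray now squared with the rack (scene fit: y +2.5, angle −0.06°). I'll back off, rise, turn the hand to face the rack, and check from above with the wrist camera.

Request:
{"op": "servo_tool", "data": {"plan": [[-0.02,0,0,0,0,0,100],[-0.015,0,-0.005,0,0,0,100],[0,0,-0.04,0,0,0,100],[0,0,-0.041,0,0,0,100],[0,0,-0.041,0,0,0,100],[0,0,-0.041,0,0,-7,100],[0,0,-0.041,0,0,-7,100],[0,0,-0.041,0,0,-7,100]]}}

```text
t: 5.75
eef_pos: [460.9, -76.6, 259.7]
tcp_rot: [-3.134, 0.014, 0.48]
ft_force: [0.6, -0.7, -0.3]
opening: 1.002
```

Request:
{"op": "servo_tool", "data": {"plan": [[0,0,-0.041,0,0,-7,100],[0,0,-0.02,0,0,-7,100],[0,0,0,0,0,-7,100],[0,0,0,0,0,-7,100],[0,0,0,0,0,-7,100],[0.02,0.03,0,0,0,-7,100],[0.02,0.03,0,0,0,-7,100],[0.02,0.03,0,0,0,-7,100]]}}

```text
t: 6.42
eef_pos: [565.4, -51.2, 336.5]
tcp_rot: [3.134, 0.006, 1.479]
ft_force: [0.1, -0.6, 0.2]
opening: 1.004
```

Request:
{"op": "servo_tool", "data": {"plan": [[0.01,0.02,0,0,0,-6,100],[0,0,0,0,0,0,100],[0,0,0,0,0,0,100]]}}

```text
t: 6.67
eef_pos: [591.4, -40.8, 334.5]
tcp_rot: [3.135, 0.006, 1.598]
ft_force: [-0.3, -0.2, 0.7]
opening: 0.999
```

Yaw is 1.598 and I want 1.679, so 4.6° more. I also move about 45 mm forward.

Request:
{"op": "servo_tool", "data": {"plan": [[0.03,-0.005,0,0,0,-4.6,100],[0.012,0,0,0,0,0,100],[0,0,0,0,0,0,100],[0,0,0,0,0,0,100]]}}

```text
t: 7.0
eef_pos: [581.9, 0.8, 333.8]
tcp_rot: [3.137, 0.007, 1.672]
ft_force: [0.2, -1.5, 0.7]
opening: 1.001
```

Run:
```python
from h import *
from cell import env
s=env.state();print(s["eef_pos"],s["tcp_rot"])
c=env.read_camera("wrist");np.savez("pics/w3.npz",**c);print(-c["R"].T@c["t"])
f=fit([c],(586,-42,1.677));print(f,rack(f[0],f[0][2]))
im=c["img"].copy()
for z in(0,22): cv2.polylines(im,[np.round(proj(c,outline(f[0],z))).astype(int)],True,(0,255,255),1)
cv2.imwrite("pics/w3.png",cv2.resize(im[:300,180:480],None,fx=2,fy=2,interpolation=2))
```

```text
[581.88907522   0.77160991 333.80377078] [3.1369136  0.00661706 1.67175028]
[573.27650455  74.86974627 503.26639254]
(array([588.93531177, -44.23040719,   1.67988061]), np.float64(1.423), [np.float64(267.469)]) (array([-2.185e+02,  2.000e-01]), np.float64(0.05))
```

View pics/w3.png

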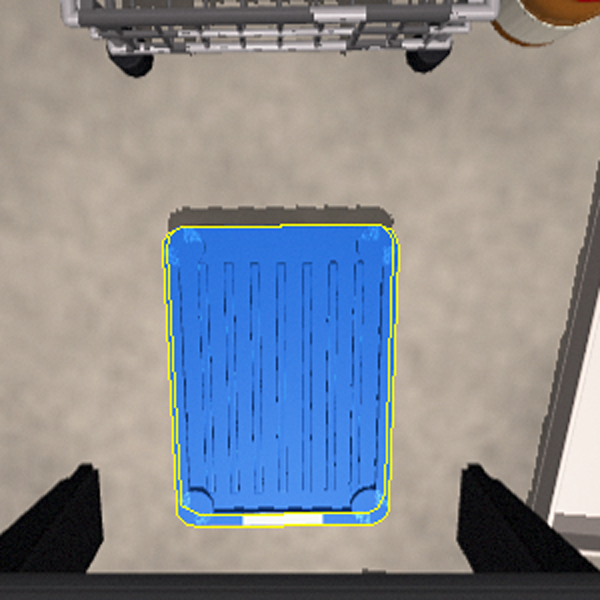

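Run:
```python
from h import *
c=load("w3");P=lambda x,y,z:ray(c,((x+.5)/2-.5+180,(y+.5)/2-.5),z)[:2]
for z in(0,10):
    l,r=P(131,77,z),P(428,72,z);d=r-l;th=np.arctan2(d[1],d[0]);n=np.array([-np.sin(th),np.cos(th)])
    print(z,l,r,np.linalg.norm(d),np.degrees(th),(l+r)/2+12*n,rack((l+r)/2+12*n))
```

```text
0 [468.7 150.5] [665.4 173.4] 198.02853329760333 6.640534928108465 [565.66232119 173.86949443] (array([ 0.8, -0.3]), None)
10 [470.8 149. ] [663.6 171.4] 194.09688302494712 6.627059432872449 [565.81512459 172.11982047] (array([-0.9, -0.2]), None)
```

Feet in the same picture confirm the rack frame (origin within 1 mm, heading +0.4°), and the tray is at y 0.2, angle 0.05°. Now I go behind the near end with the hand tilted back 12° so the body and camera stay clear of the rack.

Request:
{"op": "servo_tool", "data": {"plan": [[-0.038,0.002,0,0,0,-0.5,100],[-0.038,0,0,0,0,0,100],[-0.038,0,0,0,0,0,100],[-0.038,0,0,0,0,0,100],[-0.038,0,0.01,0,0,0,100],[0,0,0.04,0,0,0,100],[0,0,0.04,0,0,0,100],[0,0,0,0,0,0,100]]}}

```text
t: 7.72
eef_pos: [603.0, -206.3, 246.8]
tcp_rot: [3.128, 0.013, 1.665]
ft_force: [-1.7, 0.4, -1.2]
opening: 1.001
```

Request:
{"op": "servo_tool", "data": {"plan": [[0,0,0,0,6,0,100],[0,0,0,0,6,0,100],[0,0,0,0,0,0,100]]}}

```text
t: 7.97
eef_pos: [602.3, -207.2, 250.0]
tcp_rot: [3.128, -0.206, 1.666]
ft_force: [0.5, -0.3, -0.4]
opening: 1.0
```

Run:
```python
from h import *
from cell import env
from scipy.spatial.transform import Rotation as Q
s=env.state();p=s["eef_pos"];R=Q.from_euler("xyz",s["tcp_rot"]).as_matrix()
print(p,s["tcp_rot"],rack(p),R.round(3),s["joints"].round(2))
```

```text
[ 602.34492463 -207.16731983  250.03783097] [ 3.12778368 -0.20595409  1.66611356] (array([-381.9,    4.4]), None) [[-0.093  0.996 -0.006]
 [ 0.974  0.092  0.205]
 [ 0.205  0.014 -0.979]] [-0.51  0.51  1.43  0.18  1.31 -0.66]
```

Request:
{"op": "servo_tool", "data": {"plan": [[-0.006,0.002,0.039,0.8,0,-0.8,100],[-0.006,0.002,0.039,0,0,0,100],[-0.006,0,0.039,0,0,0,100],[-0.006,0,0.039,0,0,0,100],[-0.005,0,0.035,0,0,0,100],[0,0,0,0,0,0,100],[0,0,0,0,0,0,100]]}}

```text
t: 8.55
eef_pos: [612.8, -202.6, 65.9]
tcp_rot: [3.123, -0.181, 1.681]
ft_force: [0.6, -0.4, 1.1]
opening: 0.997
```

```bash
cat > s.py <<'E'
from h import *
from cell import env
from scipy.spatial.transform import Rotation as Q
s=env.state();p=s["eef_pos"]
print(p,s["tcp_rot"],rack(p),s["ft_force"].round(1))
E
python3 s.py
```

```text
[ 612.76801864 -202.64698162   65.9011572 ] [ 3.12329428 -0.1809444   1.68097039] (array([-378.6,   -6.4]), None) [ 0.6 -0.4  1.1]
```

Request:
{"op": "servo_tool", "data": {"plan": [[-0.002,-0.003,0.02,1,0,0,100],[-0.002,-0.003,0.02,0,0,0,100],[-0.001,0,0.012,0,0,0,100],[0,0,0,0,0,0,100],[0,0,0,0,0,0,100]]}}

```text
t: 8.97
eef_pos: [613.2, -201.8, 26.6]
tcp_rot: [3.127, -0.168, 1.684]
ft_force: [-0.5, -0.4, 0.3]
opening: 0.999
```

```bash
python3 s.py
```

```text
[ 613.18951794 -201.78713779   26.62359748] [ 3.12704582 -0.16810327  1.6844871 ] (array([-377.7,   -6.9]), None) [-0.5 -0.4  0.3]
```

Request:
{"op": "servo_tool", "data": {"plan": [[-0.001,-0.005,0.01,1,0,0,100],[-0.001,-0.004,0.008,0.5,0,0.2,100],[0,0,0,0,0,0,100]]}}

```text
t: 9.22
eef_pos: [605.7, -202.9, 11.9]
tcp_rot: [-3.132, -0.164, 1.682]
ft_force: [0.2, 0.1, 0.9]
opening: 1.0
```

```bash
python3 s.py
```

```text
[ 605.65827344 -202.88875166   11.87335644] [-3.13234336 -0.16389244  1.68170223] (array([-378. ,    0.7]), None) [0.2 0.1 0.9]
```

Request:
{"op": "servo_tool", "data": {"plan": [[0.012,0,0.002,0,0,0,100],[0.012,0,0.002,0,0,0,100],[0.01,0,0.0016,0,0,0,100],[0.01,0,0.0016,0,0,0,100],[0.01,0,0.0016,0,0,0,100],[0.01,0,0.0016,0,0,0,100],[0.01,0,0.0016,0,0,0,100],[0,0,0,0,0,0,100]]}}

```text
t: 9.88
eef_pos: [596.2, -119.7, 13.0]
tcp_rot: [-3.133, -0.163, 1.682]
ft_force: [0.5, 0.5, -0.9]
opening: 0.998
```

```bash
python3 s.py
```

```text
[ 596.21047612 -119.72940169   12.98708082] [-3.13273315 -0.16328864  1.68239537] (array([-294.3,    1.1]), None) [ 0.5  0.5 -0.9]
```

Request:
{"op": "servo_tool", "data": {"plan": [[0.01,0,0.002,0,0,0,100],[0.01,0,0.002,0,0,0,100],[0.01,0,0.002,0,0,0,100],[0.008,0,0.0015,0,0,0,100],[0,0,0,0,0,0,100]]}}

```text
t: 10.3
eef_pos: [592.1, -77.7, 12.3]
tcp_rot: [-3.135, -0.162, 1.683]
ft_force: [-0.2, -0.1, -0.4]
opening: 0.999
```

```bash
python3 s.py
python3 - <<'E'
from h import *
from cell import env
o=[]
for n in("scene","side"):
    c=env.read_camera(n);np.savez(f"pics/{n}4.npz",**c);f=fit([c],(576,55,1.68));print(f,rack(f[0],f[0][2]))
    x,y=(300,140) if n=="scene" else (260,130)
    im=c["img"].copy(); o.append(cv2.resize(im[y:y+110,x:x+130],None,fx=3,fy=3,interpolation=2))
cv2.imwrite("pics/p4.png",np.hstack(o))
E
```

```text
[592.13853509 -77.7225597   12.30838231] [-3.13476895 -0.16194831  1.68273117] (array([-252.1,    0.6]), None) [-0.2 -0.1 -0.4]
(array([577.01275767,  51.34013454,   1.68851707]), np.float64(28.213), [np.float64(35.575)]) (array([-122.2,    1.7]), np.float64(0.54))
(array([528.87209877, 142.66142092,   1.48298062]), np.float64(38.408), [np.float64(3.955)]) (array([-26.2,  39.7]), np.float64(-11.23))
```

View pics/p4.png

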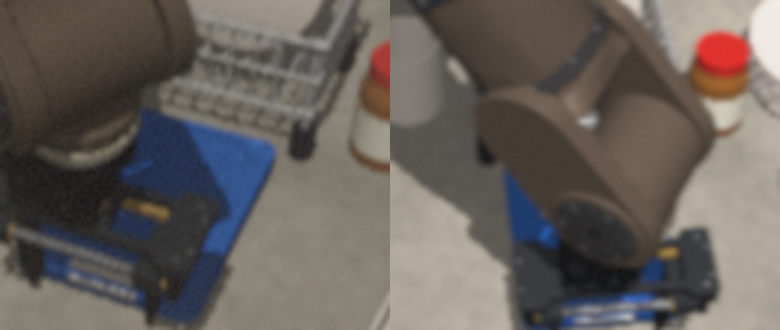

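Arm hides much; the tray's right leading corner (scene crop (272,150)) lies inside the right foot (302,150), as it should. I continue slowly and watch the force.

Request:
{"op": "servo_tool", "data": {"plan": [[0.008,0,0.0015,0,0,0,100],[0.008,0,0.0015,0,0,0,100],[0.008,0,0.0015,0,0,0,100],[0.008,0,0.0015,0,0,0,100]]}}

```text
t: 10.73
eef_pos: [589.2, -46.6, 11.5]
tcp_rot: [-3.136, -0.161, 1.68]
ft_force: [0.4, -2.5, 1.2]
opening: 1.002
```

Request:
{"op": "servo_tool", "data": {"plan": [[0.008,0,0.0015,0,0,0,100],[0.008,0,0.0015,0,0,0,100],[0.008,0,0.0015,0,0,0,100]]}}

```text
t: 10.98
eef_pos: [586.2, -19.6, 11.0]
tcp_rot: [-3.137, -0.16, 1.68]
ft_force: [0.8, -3.0, 1.8]
opening: 1.002
```

```bash
python3 s.py
python3 - <<'E'
from h import *
from cell import env
c=env.read_camera("scene");w=env.read_camera("wrist");np.savez("pics/w5.npz",**w)
a=cv2.resize(c["img"][140:240,300:420],None,fx=3.3,fy=3.3,interpolation=2)
b=cv2.resize(w["img"],None,fx=.625,fy=.625); b=cv2.copyMakeBorder(b,0,80,0,0,0)
cv2.imwrite("pics/p5.png",np.hstack([a,b]))
E
```

```text
[586.18615914 -19.59441863  10.98725556] [-3.13660583 -0.16046945  1.67975782] (array([-193.7,    0.2]), None) [ 0.8 -3.   1.8]
```

View pics/p5.png

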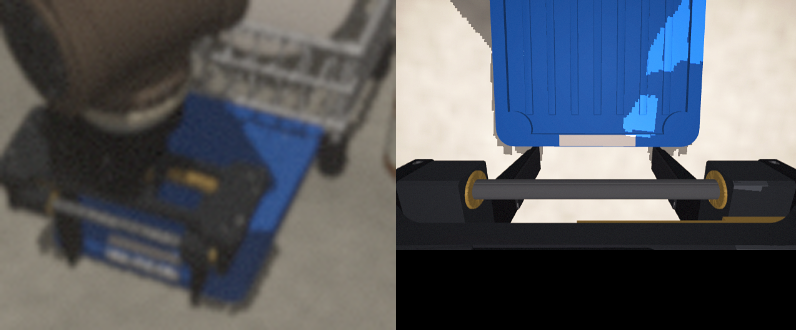

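Leading end is now about 36 mm past the feet, with only ~3 N of sliding force and the tray centred on the fingers. I push on.

Request:
{"op": "servo_tool", "data": {"plan": [[0.01,0,0.0015,0,0,0,100],[0.01,0,0.0015,0,0,0,100],[0.01,0,0.0015,0,0,0,100],[0.01,0,0.0015,0,0,0,100]]}}

```text
t: 11.42
eef_pos: [580.9, 23.4, 10.9]
tcp_rot: [-3.135, -0.161, 1.679]
ft_force: [0.1, -1.6, 0.1]
opening: 0.999
```

Request:
{"op": "servo_tool", "data": {"plan": [[0.01,0,0.0014,0,0,0,100],[0.01,0,0.0014,0,0,0,100],[0.008,0,0.0012,0,0,0,100],[0,0,0,0,0,0,100]]}}

```text
t: 11.75
eef_pos: [576.5, 57.4, 11.4]
tcp_rot: [-3.134, -0.162, 1.681]
ft_force: [-0.3, -0.8, -0.1]
opening: 1.001
```

```bash
python3 s.py
```

```text
[576.49530404  57.40436997  11.36517343] [-3.13392267 -0.16169152  1.68108648] (array([-116.1,    1.6]), None) [-0.3 -0.8 -0.1]
```

Request:
{"op": "servo_tool", "data": {"plan": [[0.008,0.0005,0.0013,0,0,0,100],[0.008,0.0005,0.0013,0,0,0,100],[0.008,0.0005,0.0013,0,0,0,100],[0,0,0,0,0,0,100]]}}

```text
t: 12.08
eef_pos: [575.2, 84.3, 11.4]
tcp_rot: [-3.134, -0.162, 1.681]
ft_force: [-0.4, -0.2, -0.4]
opening: 1.002
```

Request:
{"op": "servo_tool", "data": {"plan": [[0.005,0,0.0008,0,0,0,100],[0.005,0,0.0008,0,0,0,100]]}}

```text
t: 12.25
eef_pos: [574.2, 94.6, 11.4]
tcp_rot: [-3.134, -0.161, 1.681]
ft_force: [1.4, -2.4, -0.2]
opening: 0.998
```

```bash
python3 s.py
```

```text
[574.18056314  94.63229299  11.44840922] [-3.13419195 -0.16148897  1.6807733 ] (array([-78.8,  -0.2]), None) [ 1.4 -2.4 -0.2]
```

Request:
{"op": "servo_tool", "data": {"plan": [[0.004,0,0.0006,0,0,0,100]]}}

```text
t: 12.33
eef_pos: [573.7, 99.0, 11.5]
tcp_rot: [-3.134, -0.161, 1.681]
ft_force: [0.9, -0.8, -0.4]
opening: 1.001
```

Request:
{"op": "servo_tool", "data": {"plan": [[0.004,0,0.0006,0,0,0,100]]}}

```text
t: 12.42
eef_pos: [573.5, 103.0, 11.5]
tcp_rot: [-3.135, -0.161, 1.681]
ft_force: [5.5, -26.2, -1.8]
opening: 0.998
```

Request:
{"op": "servo_tool", "data": {"plan": [[0.004,0,0.0006,0,0,0,100]]}}

```text
t: 12.5
eef_pos: [574.4, 104.0, 11.6]
tcp_rot: [-3.138, -0.155, 1.684]
ft_force: [0.8, -59.8, 5.1]
opening: 1.001
```

Force rose to 26 then 60 N at TCP rack x ≈ −70, exactly where home is expected. Back straight off, then up.

Request:
{"op": "servo_tool", "data": {"plan": [[-0.005,0,-0.0008,0,0,0,100],[-0.02,0,-0.003,0,0,0,100],[-0.035,0,-0.006,0,0,0,100],[-0.035,0,-0.012,0,0,0,100],[-0.03,0,-0.03,0,0,0,100],[-0.02,0,-0.04,0,0,0,100],[-0.02,0,-0.04,0,0,0,100],[0,0,-0.04,0,0,0,100]]}}

```text
t: 13.17
eef_pos: [593.8, -86.3, 149.0]
tcp_rot: [-3.124, -0.159, 1.685]
ft_force: [0.3, -1.1, -0.2]
opening: 0.998
```

Request:
{"op": "servo_tool", "data": {"plan": [[0,0,-0.04,0,0,0,100],[0,0,-0.04,0,-6,0,100],[0,0,-0.04,0,-3,0,100],[0,0,-0.04,0,0,0,100],[0,0,0,0,0,0,100],[0,0,0,0,0,0,100]]}}

```text
t: 13.67
eef_pos: [598.4, -104.6, 324.4]
tcp_rot: [-3.136, 0.011, 1.679]
ft_force: [-0.5, 0.6, -2.4]
opening: 1.001
```

```bash
python3 s.py
python3 - <<'E'
from h import *
from cell import env
w=env.read_camera("wrist");np.savez("pics/w6.npz",**w)
im=w["img"].copy();u=np.radians(96.2);p=np.array([565.5,173])+50*np.array([np.cos(u),np.sin(u)])
for z in(0,22): cv2.polylines(im,[np.round(proj(w,outline([*p,u],z))).astype(int)],True,(0,255,255),1)
D=env.read_camera("side")
cv2.imwrite("pics/p6.png",np.hstack([cv2.resize(im[:250,150:490],None,fx=1.2,fy=1.2),cv2.resize(D["img"][100:225,235:420],None,fx=2.08,fy=2.4)]))
E
```

```text
[ 598.37888211 -104.56275367  324.39595246] [-3.13621905  0.01058033  1.67893886] (array([-279.5,   -2.7]), None) [-0.5  0.6 -2.4]
```

View pics/p6.png

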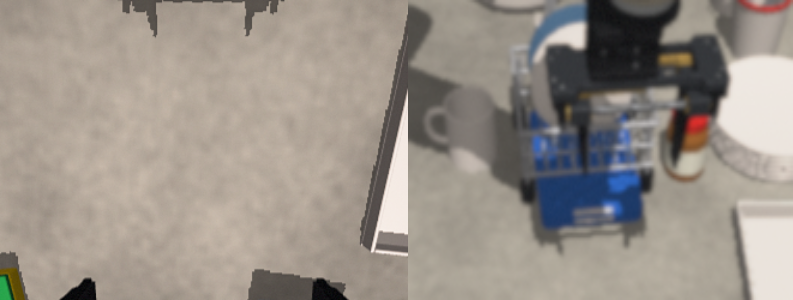

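Side view shows the tray in between the feet with its white strip in front (≈(595,212)). All 12 pictures are used, so the final check is numeric, with the wrist camera moved back over the tray.

Request:
{"op": "servo_tool", "data": {"plan": [[0.04,0,0,0,0,0,100],[0.04,0,0,0,0,0,100],[0.03,0,0,0,0,0,100],[0,0,0,0,0,0,100],[0,0,0,0,0,0,100],[0,0,0,0,0,0,100]]}}

```text
t: 14.27
eef_pos: [584.0, 7.7, 311.7]
tcp_rot: [-3.119, 0.005, 1.675]
ft_force: [-0.1, -0.5, 0.2]
opening: 1.0
```

```bash
python3 - <<'E'
from h import *
from cell import env
w=env.read_camera("wrist")
# near end: visible blue/white part before the rim; sample the outline's near edge and the two sides
h=cv2.cvtColor(w["img"],cv2.COLOR_BGR2HSV);m=cv2.inRange(h,(100,80,15),(130,255,255))
th=np.radians(96.2);u=np.array([np.cos(th),np.sin(th)]);v=np.array([-u[1],u[0]]);o=np.array([565.5,173])
def on(x,y,z):
    q=proj(w,[*(o+x*u+y*v),z])[0];i,j=int(round(q[1])),int(round(q[0]));return 0<=i<400 and 0<=j<640 and m[i,j]>0
for y in(-60,-45,45,60):
    xs=[x for x in np.arange(-100,-15,.5) if on(x,y,0)];print("near edge z0 at y",y,min(xs,default=None))
for x in(-42,-35,-28):
    ys=[y for y in np.arange(-100,100,.5) if on(x,y,22)];print("sides at x",x,min(ys,default=None),max(ys,default=None))
S=env.read_camera("scene");D=env.read_camera("side")
for n,c in(("scene0",S),("side0",D)):
    d=cv2.absdiff(cv2.GaussianBlur(load(n)["img"],(5,5),0),cv2.GaussianBlur(c["img"],(5,5),0)).max(2)
    P={"pad":(355,-284,18),"bowl":(437,-428,30),"box":(732,-279,62),"mug":(383,253,60),"jar":(723,224,80)}
    print(n,{k:int(np.percentile(d[int(q[1])-8:int(q[1])+9,int(q[0])-8:int(q[0])+9],90)) for k,X in P.items() for q in proj(c,X)})
E
python3 s.py
```

```text
near edge z0 at y -60 -59.0
near edge z0 at y -45 -59.0
near edge z0 at y 45 -59.5
near edge z0 at y 60 -59.5
sides at x -42 -82.0 77.5
sides at x -35 -81.5 77.5
sides at x -28 -82.5 78.0
scene0 {'pad': 5, 'bowl': 6, 'box': 6, 'mug': 21, 'jar': 6}
side0 {'pad': 5, 'bowl': 6, 'box': 4, 'mug': 34, 'jar': 169}
[584.29568254   6.70300418 312.2779393 ] [-3.12035514  0.00519844  1.67382391] (array([-167.4,   -0.7]), None) [-0.2  0.6 -0.4]
```

```bash
python3 -c "
from cell import env
print(env.job_done())"
```

```text
the job is handed in; nothing more can be done
None
```

The drip tray is home against the stop at the back of the rack, the hand is clear of it, and the job is handed in at about 14 s of the 72 s. I first pushed the tray's left side with both open fingertips to square and centre it. Then I pushed its near end straight in between the front feet until the force rose to about 60 N at the stop, and backed the hand off.

**Final checks:**
- **Depth and angle:** the near end measures 59.0–59.5 mm in front of the feet's centres, against 60 mm when fully home. It is square to about 0.3°.
- **Sideways position:** the tray measures about 2 mm off centre, inside the 3 mm clearance on each side.
- **Hand:** it was about 310 mm up, with only sensor noise on the force reading.
- **Other things:** image differences at the scrub pad, bowl and lunch box were at noise level.
    - **Mug and jar:** the mug differed in both views and the jar in the side view. I put that down to arm shadow and hiding, since the hand never went near either, but had no pictures left to look.
    - **Pepper can and tumbler:** I did not compare these. The hand stayed more than about 150 mm away from where I judged them to be.

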